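# Self-test the tube reader, then present a sample tube to it

## Robot

A 6-joint arm with a two-finger parallel gripper is mounted at the origin on the work surface. World frame = base frame: x ahead of the robot, y to its left, z up, the work surface at z = 0. Lengths are in m, angles in rad, forces in N, time in s.
With the tool pointing down it reaches from about 0.35 to 0.775 m from the base axis. Payload 7.3 kg.
Tool frame: the origin (TCP) lies midway between the tips of the shut fingers; the grasp point (between the pads) lies 19 mm behind it (robot.grip_depth is the z of the grasp point in the tool frame, in m); z points along the fingers, y is the line along which they close (so a half turn about z gives the same grasp; the last joint's range is limited). The gripper opens to 92 mm and grips with 3 to 60 N. Pads are 19 mm wide; open, the fingers measure 130 mm over their backs; the gripper's body (75 mm by 190 mm) begins 47 mm behind the grasp point.
Start: joints at [-1.262, 0.342, 1.524, -0, 1.275, -0.146], TCP at [0.231, -0.472, 0.227] pointing down, gripper open.
Joint ranges: [-2.53, 2.53], [-0.77, 2.02], [0.04, 2.7], [-1, 4.14], [0.28, 2.66], [-3.11, 3.11]. Speed limits (rad/s): [2.57, 2.57, 3.14, 3.14, 3.14, 3.14].

## Interface

Orientations are given as [roll, pitch, yaw] about the fixed x, y, z axes, in that order (R = Rz(yaw) Ry(pitch) Rx(roll)).
In Python, from cell import robot, viewer gives the robot as it stands.
- The arm moves only by the tool step_arm, never from a script. Its argument "increments" is a list of rows, each an object with "delta_pos": the shift along the tool's x, y, z in cm, a list of three; "dr": the turn, a rotation vector about the tool's x, y, z in degrees, a list of three; "fingers": the closure, from -1 (fully open) to 1 (shut), so that 0 is half open. In form: [{"delta_pos": [tx, ty, tz], "dr": [wx, wy, wz], "fingers": fingers}, ...]. A call has exactly 5 rows; each row is the pose to reach, as a shift and turn from the pose commanded when the call began, along the tool's axes at that moment; what a row does not reach only later rows make up. A row lasts 1/8 s, in which the tool goes at most 62.5 mm and 10.7 degrees, less where a joint would pass 70% of its speed; a pose out of reach is approached as far as the arm can. A call with a gripper value outside its range is refused whole. The fingers move at their own pace and stop on an object; "newtons" is the grip in N (left out, the last holds). Time passes only in rows, so rows that repeat a pose let the fingers close, or fill a call up. It gives the time, the measured TCP pose, the force, the opening and the grip force at its end, in the units of the state.
- robot.observe(): the state, without advancing time (a new reading comes with each control period).
- viewer.read_camera(name): name is "scene" or "top"; returns the picture (480x640x3 uint8, red, green, blue); there is no depth.
- viewer.camera_params(name): a dict with "K" (3x3 intrinsics, pixels), "T" (4x4, takes a point from camera to world coordinates). Camera axes: x right, y down, z forward; pixel columns grow to the right and rows downward; lengths in m; the calibration is good to about 2 mm. A picture is of the moment at which its call begins. camera_params takes no time and is no camera call.
- robot.hand_in(): hands the job in; it is judged then, once.
The state is a dict: "time": time; "qpos": joint angles; "qvel": joint speeds; "joint_efforts": joint torques, N m; "tool_pos": TCP position; "tool_rot": TCP orientation; "contact_force": force on the tool from outside, world axes, zero at the start; "torque": the same for the moment, N m; "opening": finger opening in m; "grip_force": force on a finger pad.
Only numpy, scipy, OpenCV 4.12 (cv2) and the standard library are available. Lean on these libraries where they do the work, as an engineer would, in place of code of your own. Each camera call takes 0.05 s, during which the arm holds its last target. There are 200 camera calls.

## Task

Check the tube reader and then present the red-capped tube to it: press the blue test button so that the yellow reference lever drops over the window, lift the lever back up until it stays up, and only then take the red-capped tube out of the rack and carry it over the reagent bottles to the reader. Finish while still holding the tube with the gripper, still and upright, its bottom centred about one centimetre above the round black window; the tube must never touch the reader. Leave the bottles and the other tubes where they stand.

Things in the scene. Friction and masses are not known exactly. Their poses are not given: they have to be found in the camera images.
- reader: tube reader, fixed: cream box, x -75 to 85, y -75 to 75, top 40 mm high. Origin: its underside, below the window centre; front (red strip) faces its -x. On top: grey hinge cheeks (x 35 to 57, y -22 to 22, 78 mm high), grey plinth (46 x 46 mm about x 34, y 45, 66 mm high) with the test button, and the lever
- window (a point): centre of the upper face of the reader's round black window (30 mm across, inside a green ring 48 mm across), 41 mm above the counter
- test (a joint): travel of the blue round test button (24 mm across): 0 = out, 0.006 m = fully down, straight down. Spring-loaded, 1.2 N to start, 4 N fully down; half travel trips the lever, which then falls by itself in 1 to 2 s.
- test_top (a point): centre of the test button's top face, 88 mm above the counter when out
- lever (a joint): angle of the reference lever: 0 = up, leaning 0.15 rad back past vertical, where its weight keeps it; grows as it falls forward (reader -x); 1.72 rad = down, level, its yellow disc over the window. Let go above 0.2 rad it falls down, below 0.1 it falls back to 0. 70 g, slow hinge
- lever_hinge (a point): middle of the lever's hinge, whose axis is the reader's y; 70 mm above the counter, 46 mm behind the window centre (reader +x)
- lever_knob (a point): centre of the red grip at the lever's free end: cylinder 16 mm across, 24 mm long, parallel to the hinge axis, flat ends, 78 mm from the hinge. With the lever down it is 70 mm above the counter (30 mm above the reader's top). Between grip and hinge: bar 12 mm wide, yellow disc 36 mm across, 44 mm from the hinge
- rack: white tube rack fixed to the counter, 70 x 210 x 60 mm high, origin under its centre; four tube holes in one row along its y at -75, -25, 25, 75 mm, 18 mm wide and 50 mm deep (their floor is 10 mm above the counter)
- tray: orange reagent tray fixed between rack and reader, 280 (x) x 130 (y) x 35 mm high, wall and floor 5 mm, origin under its centre
- reagent_tall: white bottle with white cap standing loose on the tray floor, 56 mm across, 150 mm high, origin at the centre of its underside
- reagent_short: white bottle with red cap standing loose on the tray floor, 54 mm across, 120 mm high, origin at the centre of its underside
- specimen_jar: clear jar with blue lid standing loose on the tray floor, 60 mm across, 85 mm high, origin at the centre of its underside
- tube_red: the tube to read: glass tube with red cap, upright in a hole of the rack; 102 mm long, body 16 mm across, cap 19 mm across over the upper 22 mm; 18 to 35 g. Origin at the centre of its underside, z along the tube towards the cap; stands 10 mm above the counter, so its cap spans 90 to 112 mm above the counter.
- tube_blue: another tube, to be left: glass tube with blue cap, upright in a hole of the rack; 102 mm long, body 16 mm across, cap 19 mm across over the upper 22 mm; 18 to 35 g. Origin at the centre of its underside, z along the tube towards the cap; stands 10 mm above the counter, so its cap spans 90 to 112 mm above the counter.
- tube_green: another tube, to be left: glass tube with green cap, upright in a hole of the rack; 102 mm long, body 16 mm across, cap 19 mm across over the upper 22 mm; 18 to 35 g. Origin at the centre of its underside, z along the tube towards the cap; stands 10 mm above the counter, so its cap spans 90 to 112 mm above the counter.
- tube_yellow: another tube, to be left: glass tube with yellow cap, upright in a hole of the rack; 102 mm long, body 16 mm across, cap 19 mm across over the upper 22 mm; 18 to 35 g. Origin at the centre of its underside, z along the tube towards the cap; stands 10 mm above the counter, so its cap spans 90 to 112 mm above the counter.
Not all that is in view belongs to the job. Several things look just like the reader: the one meant starts farthest to the robot's left.

How it is judged:
By the outcome, as a careful person would: the job done as asked, in the order asked, and still so for the second after the job is handed in, while the arm keeps its last pose, push and grip.
It also fails if it takes over 72 s, if anything falls off the work surface, if the arm or the gripper's body presses on something with over 40 N, if the wrist force passes 120 N, or if a joint passes its speed limit or range.

## Working session

There is one attempt and no reset: what is moved stays moved. The work goes in short steps, Python scripts to look and compute and a tool call to move; the robot and the scene stay as the last step left them, time stands still between calls to the robot, and variables do not carry over. Pictures are saved under pics/ and viewed, at most 10 in all, crops included, and the job is handed in when it is done.

Besides the shell and the picture viewer there is one more tool, called after "Request:" by a JSON object that holds its "fn" and its "kwargs", one argument or row to a line. step_arm: Moves the arm, as the interface text tells. Its arguments: {"type":"object","properties":{"increments":{"type":"array"},"newtons":{"type":"number"}},"required":["increments"]}

```bash
mkdir -p pics; ls
python3 - <<'E'
from cell import robot, viewer
import cv2,numpy as np
for n in("scene","top"):
    im=viewer.read_camera(n); cv2.imwrite(f"pics/{n}0.png",im[:,:,::-1])
    p=viewer.camera_params(n); print(n,np.round(p["K"],1).tolist(),np.round(p["T"],4).tolist())
print(robot.observe())
E
```

```text
pics
scene [[482.3, 0.0, 317.4], [0.0, 482.3, 234.6], [0.0, 0.0, 1.0]] [[-0.723, 0.3933, -0.5681, 1.1769], [0.6908, 0.4215, -0.5874, 0.546], [0.0084, -0.8171, -0.5764, 0.8148], [0.0, 0.0, 0.0, 1.0]]
top [[450.5, 0.0, 323.9], [0.0, 450.5, 244.3], [0.0, 0.0, 1.0]] [[0.0026, -0.9885, 0.1513, 0.2495], [-1.0, -0.0034, -0.0053, -0.1549], [0.0058, -0.1513, -0.9885, 1.4748], [0.0, 0.0, 0.0, 1.0]]
{'time': 0.1, 'qpos': array([-1.26201228e+00,  3.42658158e-01,  1.52489296e+00, -2.15147768e-05,
        1.27543359e+00, -1.46004490e-01]), 'qvel': array([ 0.00021813, -0.00056834, -0.00118888, -0.00016226,  0.00042116,
        0.00041312]), 'joint_efforts': array([ 1.74347035e-03, -4.32004595e+01, -2.44694245e+01,  7.18561420e-02,
        5.25646994e-02, -6.47412730e-05]), 'tool_pos': array([ 0.23051885, -0.47128179,  0.22612178]), 'tool_rot': array([-3.14021242e+00, -1.82169213e-04,  4.54794687e-01]), 'contact_force': array([-0.38261147,  0.36719865,  0.3358666 ]), 'torque': array([-0.02456853,  0.00911606,  0.0041924 ]), 'grip_force': 0.0, 'opening': 0.09179184967646145}
```

View pics/scene0.png

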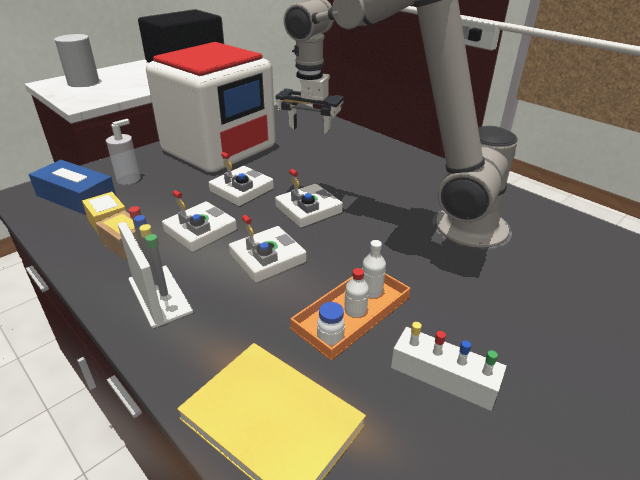

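View pics/top0.png

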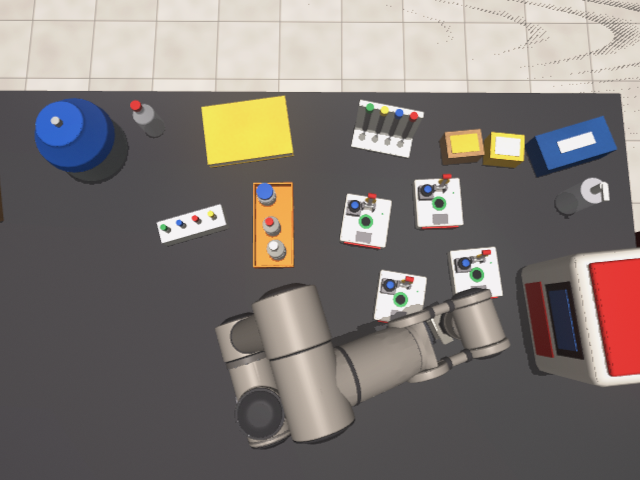

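The four look-alikes in the top view have their rings at about (366,222), (438,203), (400,299) and (476,274). World +y points left in the picture, so the one at (366,222) should be the reader meant. In the scene view that should be (267,250). I'll measure all four and crop to confirm.

```bash
cat > h.py <<'E'
from cell import robot, viewer
import cv2,numpy as np
def ray(n,uv):
    p=viewer.camera_params(n);K=np.array(p["K"]);T=np.array(p["T"])
    d=T[:3,:3]@np.linalg.solve(K,[uv[0],uv[1],1.]);return T[:3,3],d
def onz(n,uv,z):
    o,d=ray(n,uv);return o+d*(z-o[2])/d[2]
def proj(n,P):
    p=viewer.camera_params(n);T=np.linalg.inv(np.array(p["T"]));q=np.array(p["K"])@(T[:3,:3]@P+T[:3,3]);return q[:2]/q[2]
def tri(a,b):
    (o1,d1),(o2,d2)=ray("top",a),ray("scene",b)
    s=np.linalg.lstsq(np.c_[d1,-d2],o2-o1,rcond=None)[0];P,Q=o1+s[0]*d1,o2+s[1]*d2
    return (P+Q)/2,np.linalg.norm(P-Q)
H={"green":((45,110,50),(85,255,255)),"blue":((100,130,60),(125,255,255)),"yellow":((20,120,90),(35,255,255)),"white":((0,0,165),(179,60,255)),"orange":((8,150,100),(19,255,255))}
def mask(im,c):
    h=cv2.cvtColor(im,cv2.COLOR_RGB2HSV)
    if c=="red":return cv2.inRange(h,(0,140,70),(7,255,255))|cv2.inRange(h,(172,140,70),(179,255,255))
    return cv2.inRange(h,*H[c])
def blobs(im,c,box,amin=8):
    x0,y0,x1,y1=box;m=mask(im,c)[y0:y1,x0:x1]
    n,_,s,ce=cv2.connectedComponentsWithStats(m)
    return [(np.round(ce[i]+[x0,y0],1).tolist(),s[i].tolist()[2:]) for i in range(1,n) if s[i][4]>=amin]
E
python3 - <<'E'
from h import *
t=viewer.read_camera("top");s=viewer.read_camera("scene")
for c,z in(("green",.041),("blue",.088),("red",.14)):
    for n,im,b in(("top",t,(335,170,510,325)),("scene",s,(160,140,345,280))):
        for ce,st in blobs(im,c,b): print(c,n,ce,st,onz(n,ce,z).round(3)[:2])
for c in("red","blue","green","yellow","white"):
    for n,im,b in(("top",t,(150,175,298,272)),("scene",s,(290,230,510,405))):
        for ce,st in blobs(im,c,b): print(c,n,ce,st,onz(n,ce,.112).round(3)[:2])
m=mask(t,"white")
for nm,(x0,y0,x1,y1),z in(("reader",(335,180,395,255),.04),("rack",(150,200,232,250),.06),("tray",(248,178,298,272),.035)):
    mm=np.zeros_like(m);mm[y0:y1,x0:x1]=(mask(t,"orange") if nm=="tray" else m)[y0:y1,x0:x1]
    cs=max(cv2.findContours(mm,0,2)[0],key=cv2.contourArea);P=np.array([onz("top",p[0],z)[:2] for p in cs],np.float32)
    r=cv2.minAreaRect(P);print(nm,r,cv2.boxPoints(r).round(3).tolist())
a=cv2.resize(t[180:262,325:420],None,fx=4.2,fy=4.2,interpolation=2);b=cv2.resize(s[205:285,215:315],None,fx=4,fy=4.3,interpolation=2)
b=cv2.resize(b,(400,a.shape[0]));cv2.imwrite("pics/c1.png",np.hstack([a,b])[:,:,::-1])
E
```

```text
green top [438.7, 202.8] [13, 13, 74] [ 0.608 -0.538]
green top [365.4, 221.0] [14, 13, 75] [ 0.546 -0.297]
green top [476.5, 274.1] [14, 14, 87] [ 0.374 -0.65 ]
green top [400.3, 298.9] [14, 13, 75] [ 0.295 -0.405]
green scene [206.2, 217.5] [3, 4, 8] [ 0.592 -0.527]
green scene [274.2, 244.7] [7, 7, 20] [ 0.532 -0.288]
blue top [427.4, 188.9] [8, 7, 44] [ 0.641 -0.491]
blue top [354.4, 204.6] [8, 8, 48] [ 0.589 -0.258]
blue top [465.4, 262.5] [8, 8, 49] [ 0.406 -0.601]
blue top [389.7, 284.4] [8, 8, 49] [ 0.338 -0.365]
blue scene [241.4, 176.0] [8, 5, 33] [ 0.414 -0.59 ]
blue scene [307.7, 196.1] [8, 7, 41] [ 0.345 -0.357]
blue scene [196.1, 216.7] [8, 5, 29] [ 0.645 -0.484]
blue scene [263.7, 244.9] [8, 5, 34] [ 0.591 -0.255]
red top [446.3, 175.9] [8, 5, 38] [ 0.668 -0.538]
red top [371.5, 195.5] [8, 6, 38] [ 0.605 -0.307]
red top [439.8, 226.8] [36, 3, 59] [ 0.509 -0.512]
red top [361.4, 244.9] [36, 7, 57] [ 0.452 -0.275]
red top [486.2, 251.9] [9, 5, 36] [ 0.433 -0.649]
red top [409.3, 278.8] [9, 5, 35] [ 0.351 -0.416]
red top [382.5, 321.4] [10, 2, 10] [ 0.227 -0.334]
red scen
[... 1754 characters left out ...]
159999966621399, -0.3840000033378601], [0.6399999856948853, -0.23600000143051147], [0.4830000102519989, -0.21199999749660492]]
rack ((0.5332134962081909, 0.26194316148757935), (0.07144143432378769, 0.21098950505256653), 16.739612579345703) [[0.4690000116825104, 0.3529999852180481], [0.5289999842643738, 0.1509999930858612], [0.5979999899864197, 0.17100000381469727], [0.5370000004768372, 0.37299999594688416]]
tray ((0.5359690189361572, 0.0028901323676109314), (0.28186967968940735, 0.13020233809947968), 1.5100176334381104) [[0.3930000066757202, 0.06400000303983688], [0.3970000147819519, -0.06599999964237213], [0.6790000200271606, -0.057999998331069946], [0.675000011920929, 0.07199999690055847]]
```

View pics/c1.png

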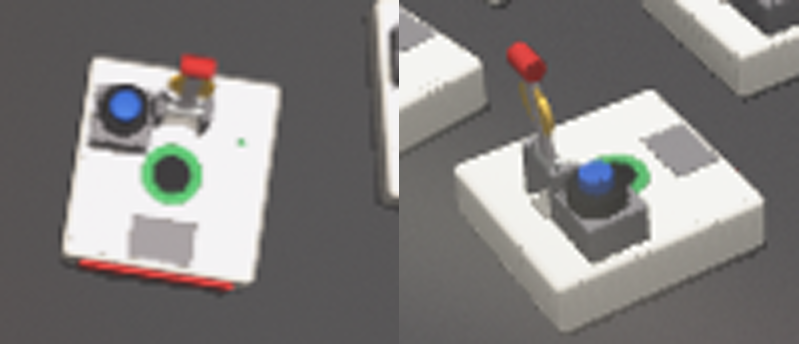

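The crop confirms it. The reader at top (366,222), scene (267,245), is the leftmost (window y ≈ −0.297, against −0.405, −0.538 and −0.650). Its button, hinge and red strip match the description, and the lever is up. Next I'll work out the moves.

```bash
cat >> h.py <<'E'
from scipy.spatial.transform import Rotation as R
W=np.array([.5455,-.297]);YAW=-.163
def rd(x,y,z,w=W,yaw=YAW):
    c,s=np.cos(yaw),np.sin(yaw);return np.array([w[0]+c*x-s*y,w[1]+s*x+c*y,z])
def go(P,Rt,cur=None):
    o=robot.observe();p0,R0=cur or (o["tool_pos"],R.from_euler("xyz",o["tool_rot"]))
    d=R0.inv().apply(np.array(P)-p0)*100;w=np.degrees((R0.inv()*Rt).as_rotvec())
    print("delta",d.round(2).tolist(),"dr",w.round(2).tolist());return (np.array(P),Rt)
def down(psi,tilt=0,ax=YAW):
    return R.from_rotvec(tilt*np.array([np.cos(ax),np.sin(ax),0]))*R.from_euler("xyz",[np.pi,0,psi])
E
python3 - <<'E'
from h import *
print(tri((371.5,195.5),(246.2,218.9)), "pred knob",rd(.0577,0,.147)); print(tri((354.4,204.6),(263.7,244.9)),rd(.034,.045,.088))
print(tri((195,218),(439.8,337.2)))
for q in((.034,.045,.088),(.0577,0,.147),(0,0,.041)): print(proj("top",rd(*q)).round(1),proj("scene",rd(*q)).round(1))
B=np.array([.5885,-.253,.15]);Rt=down(np.pi/2+YAW,np.radians(-8))
c=go(B+[0,0,.07],Rt); c=go(B-[0,0,.05],Rt,c)
E
```

```text
(array([ 0.60278265, -0.30594234,  0.14750995]), np.float64(0.0005514344692338591)) pred knob [ 0.60243518 -0.30636351  0.147     ]
(array([ 0.58937363, -0.25835861,  0.08532693]), np.float64(0.0009055931381229778)) [ 0.58635189 -0.25811397  0.088     ]
(array([0.54076353, 0.2383944 , 0.10206946]), np.float64(0.0007546030695826545))
[354.3 205.4] [264.5 243.6]
[371.6 195.7] [246.1 218.9]
[365.3 221.2] [268.3 245.3]
delta [41.75, -3.9, 0.64] dr [-3.86, -7.42, -54.51]
delta [1.67, -0.0, 11.88] dr [0.0, 0.0, 0.0]
```

Request:
{"fn": "step_arm", "kwargs": {
  "increments": [
    {"delta_pos":[4,-0.5,0],"dr":[-0.5,-1,-7],"fingers":1},
    {"delta_pos":[10,-1,0],"dr":[-1,-2,-15],"fingers":1},
    {"delta_pos":[16,-1.5,0],"dr":[-1.5,-3,-23],"fingers":1},
    {"delta_pos":[22,-2,0],"dr":[-2,-4,-31],"fingers":1},
    {"delta_pos":[28,-2.5,0.3],"dr":[-2.5,-5,-38],"fingers":1}
  ],
  "newtons": 20
}}

```text
time: 0.82
tool_pos: [0.4728, -0.325, 0.2239]
tool_rot: [3.128, 0.096, 1.122]
contact_force: [0.6, -1.1, -0.7]
opening: 0.0467
grip_force: 0.0
```

Run:
```python
from h import *
B=np.array([.5883,-.253,.15]);Rt=down(np.pi/2+YAW,np.radians(-8))
o=robot.observe();print(o["qpos"].round(2),o["tool_pos"],o["time"])
c=go(B+[0,0,.07],Rt); c=go(B-[0,0,.05],Rt,c)
```

```text
[-0.69  0.42  1.42 -0.09  1.27 -0.21] [ 0.47279696 -0.32504372  0.22385816] 0.825
delta [11.49, 7.29, -0.62] dr [-1.18, -2.38, -16.28]
delta [1.67, -0.0, 11.88] dr [0.0, 0.0, 0.0]
```

Request:
{"fn": "step_arm", "kwargs": {
  "increments": [
    {"delta_pos":[4,2.5,0],"dr":[-0.4,-0.8,-6],"fingers":1},
    {"delta_pos":[8,5,-0.3],"dr":[-0.8,-1.6,-11],"fingers":1},
    {"delta_pos":[11.5,7.3,-0.6],"dr":[-1.2,-2.4,-16.3],"fingers":1},
    {"delta_pos":[11.5,7.3,-0.6],"dr":[-1.2,-2.4,-16.3],"fingers":1},
    {"delta_pos":[11.5,7.3,-0.6],"dr":[-1.2,-2.4,-16.3],"fingers":1}
  ]
}}

```text
time: 1.45
tool_pos: [0.5866, -0.2547, 0.2193]
tool_rot: [-3.141, 0.139, 1.404]
contact_force: [0.2, 0.9, -0.8]
opening: 0.001
grip_force: 0.0
```

Run:
```python
from h import *
B=np.array([.5883,-.253,.15]);Rt=down(np.pi/2+YAW,np.radians(-8))
o=robot.observe();print(o["qpos"].round(2),o["tool_pos"],o["opening"],o["time"])
c=go(B-[0,0,.056],Rt); c=go(B-[0,0,.066],Rt,c)
```

```text
[-0.46  0.55  1.22 -0.14  1.33 -0.27] [ 0.58662746 -0.25466449  0.21925103] 0.0010051905932387396 1.45
delta [1.93, 0.15, 12.38] dr [-0.09, -0.04, -0.23]
delta [0.14, -0.0, 0.99] dr [0.0, 0.0, 0.0]
```

Request:
{"fn": "step_arm", "kwargs": {
  "increments": [
    {"delta_pos":[0.8,0.1,4],"dr":[0,0,0],"fingers":1},
    {"delta_pos":[1.4,0.15,8.5],"dr":[0,0,0],"fingers":1},
    {"delta_pos":[1.8,0.15,11.5],"dr":[0,0,0],"fingers":1},
    {"delta_pos":[1.95,0.15,12.4],"dr":[0,0,0],"fingers":1},
    {"delta_pos":[1.95,0.15,12.4],"dr":[0,0,0],"fingers":1}
  ]
}}

```text
time: 2.08
tool_pos: [0.5886, -0.2535, 0.0947]
tool_rot: [3.141, 0.139, 1.403]
contact_force: [0.3, 0.5, 1.0]
opening: 0.0002
grip_force: 0.0
```

Request:
{"fn": "step_arm", "kwargs": {
  "increments": [
    {"delta_pos":[0.03,0,0.25],"dr":[0,0,0],"fingers":1},
    {"delta_pos":[0.06,0,0.5],"dr":[0,0,0],"fingers":1},
    {"delta_pos":[0.1,0,0.75],"dr":[0,0,0],"fingers":1},
    {"delta_pos":[0.12,0,0.9],"dr":[0,0,0],"fingers":1},
    {"delta_pos":[0.12,0,0.9],"dr":[0,0,0],"fingers":1}
  ]
}}

```text
time: 2.7
tool_pos: [0.5894, -0.253, 0.0855]
tool_rot: [3.14, 0.139, 1.404]
contact_force: [0.5, -1.0, 2.5]
opening: 0.0006
grip_force: 1.2
```

Request:
{"fn": "step_arm", "kwargs": {
  "increments": [
    {"delta_pos":[0.02,0,0.12],"dr":[0,0,0],"fingers":1},
    {"delta_pos":[0.03,0,0.22],"dr":[0,0,0],"fingers":1},
    {"delta_pos":[0.04,0,0.28],"dr":[0,0,0],"fingers":1},
    {"delta_pos":[0.04,0,0.28],"dr":[0,0,0],"fingers":1},
    {"delta_pos":[0.04,0,0.28],"dr":[0,0,0],"fingers":1}
  ]
}}

```text
time: 3.32
tool_pos: [0.5894, -0.253, 0.0828]
tool_rot: [3.14, 0.14, 1.404]
contact_force: [0.9, -0.9, 5.5]
opening: 0.0003
grip_force: 2.6
```

Run:
```python
from h import *
s=viewer.read_camera("scene");o=robot.observe();print(o["contact_force"],o["tool_pos"])
cv2.imwrite("pics/b1.png",cv2.resize(s[195:290,200:330],None,fx=5,fy=5,interpolation=2)[:,:,::-1])
```

```text
[ 0.6653     -1.03971696  5.59175052] [ 0.58939203 -0.25296982  0.08282108]
```

View pics/b1.png

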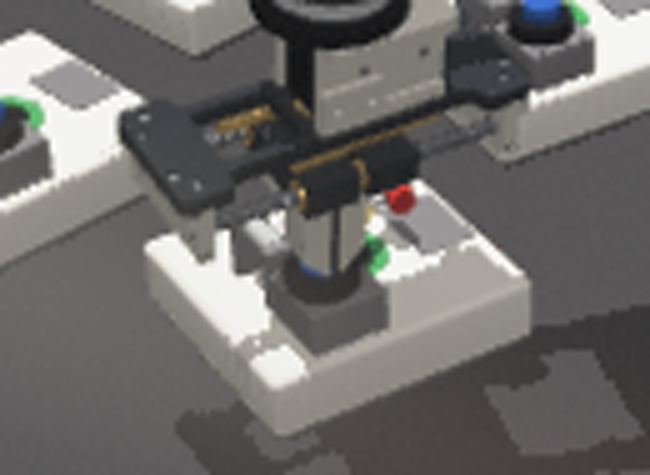

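The picture shows the red knob low over the window side (crop 400,198), so the button has tripped the lever. I'll retreat upward and measure the knob.

Request:
{"fn": "step_arm", "kwargs": {
  "increments": [
    {"delta_pos":[0,0,-2],"dr":[0,0,0],"fingers":1},
    {"delta_pos":[-0.5,0,-6],"dr":[0,0,0],"fingers":1},
    {"delta_pos":[-1,0,-10],"dr":[0,3,5],"fingers":0.5},
    {"delta_pos":[-1.5,0,-12],"dr":[0,7,10],"fingers":0},
    {"delta_pos":[-1.5,0,-12],"dr":[0,8,12],"fingers":-0.1}
  ]
}}

```text
time: 4.0
tool_pos: [0.5893, -0.2519, 0.2042]
tool_rot: [3.125, -0.003, 1.193]
contact_force: [-0.2, 0.5, -0.9]
opening: 0.0259
grip_force: 0.0
```

Run:
```python
from h import *
s=viewer.read_camera("scene");t=viewer.read_camera("top")
for n,im,b in(("top",t,(335,170,395,255)),("scene",s,(225,205,310,280))):
    print(n,blobs(im,"red",b,5),proj(n,rd(-.032,0,.070)).round(1))
o=robot.observe();print(o["tool_pos"],o["tool_rot"])
c=go(rd(-.032,0,.15),down(YAW)); c=go(rd(-.032,0,.051),down(YAW),c)
```

```text
top [([364.9, 228.9], [7, 5, 29]), ([361.9, 245.0], [36, 7, 57])] [364.7 229.1]
scene [([278.2, 232.8], [8, 7, 32])] [278.1 232.7]
[ 0.58831572 -0.25094947  0.20150873] [ 3.13007297e+00 -2.63698590e-03  1.19471490e+00]
delta [-6.55, -5.48, 5.07] dr [0.45, -0.58, 77.79]
delta [0.0, -0.0, 9.9] dr [0.0, 0.0, 0.0]
```

The measured knob (top 364.9,228.9; scene 278.2,232.8) matches the lever-down prediction to within 0.3 px. Now I'll turn and hover over it.

Request:
{"fn": "step_arm", "kwargs": {
  "increments": [
    {"delta_pos":[-1.2,-1,0],"dr":[0.1,-0.1,9],"fingers":-0.1},
    {"delta_pos":[-2.6,-2.2,0],"dr":[0.2,-0.2,19],"fingers":-0.1},
    {"delta_pos":[-4,-3.3,0],"dr":[0.3,-0.3,29],"fingers":-0.1},
    {"delta_pos":[-5.3,-4.4,0.5],"dr":[0.4,-0.4,39],"fingers":-0.1},
    {"delta_pos":[-6.5,-5.4,1],"dr":[0.4,-0.5,49],"fingers":-0.1}
  ]
}}

```text
time: 4.72
tool_pos: [0.5142, -0.2907, 0.19]
tool_rot: [3.14, 0.001, 0.336]
contact_force: [-0.4, -0.0, -0.3]
opening: 0.0509
grip_force: 0.0
```

Request:
{"fn": "step_arm", "kwargs": {
  "increments": [
    {"delta_pos":[0,0,1],"dr":[0,0,9],"fingers":-0.1},
    {"delta_pos":[0,0,2],"dr":[0,0,18],"fingers":-0.1},
    {"delta_pos":[0,0,3],"dr":[0,0,26],"fingers":-0.1},
    {"delta_pos":[0,0,4],"dr":[0,0,28.5],"fingers":-0.1},
    {"delta_pos":[0,0,4],"dr":[0,0,28.5],"fingers":-0.1}
  ]
}}

```text
time: 5.35
tool_pos: [0.5145, -0.2904, 0.1498]
tool_rot: [3.14, 0.001, -0.155]
contact_force: [0.0, 0.6, 0.3]
opening: 0.0505
grip_force: 0.0
```

Run:
```python
from h import *
o=robot.observe();print(o["tool_pos"],o["tool_rot"],o["opening"],o["qpos"].round(2))
c=go(rd(-.032,0,.0515),down(YAW))
```

```text
[ 0.51445811 -0.29041922  0.14976819] [ 3.14024824e+00  6.41930717e-04 -1.55017002e-01] 0.05049049032125945 [-0.64  0.53  1.45 -0.    1.17  1.08]
delta [-0.03, 0.13, 9.83] dr [0.08, 0.04, 0.46]
```

Request:
{"fn": "step_arm", "kwargs": {
  "increments": [
    {"delta_pos":[0,0.1,3],"dr":[0.1,0,0.4],"fingers":-0.1},
    {"delta_pos":[0,0.1,6.5],"dr":[0.1,0,0.4],"fingers":-0.1},
    {"delta_pos":[0,0.1,9],"dr":[0.1,0,0.4],"fingers":-0.1},
    {"delta_pos":[0,0.1,9.8],"dr":[0.1,0,0.4],"fingers":-0.1},
    {"delta_pos":[0,0.1,9.8],"dr":[0.1,0,0.4],"fingers":-0.1}
  ],
  "newtons": 12
}}

```text
time: 5.98
tool_pos: [0.5157, -0.293, 0.0542]
tool_rot: [3.14, -0.004, -0.163]
contact_force: [0.3, 0.2, 1.1]
opening: 0.0504
grip_force: 0.0
```

Request:
{"fn": "step_arm", "kwargs": {
  "increments": [
    {"delta_pos":[0,0,0],"dr":[0,0,0],"fingers":0.3},
    {"delta_pos":[0,0,0],"dr":[0,0,0],"fingers":0.6},
    {"delta_pos":[0,0,0],"dr":[0,0,0],"fingers":0.8},
    {"delta_pos":[0,0,0],"dr":[0,0,0],"fingers":0.8},
    {"delta_pos":[0,0,0],"dr":[0,0,0],"fingers":0.8}
  ],
  "newtons": 12
}}

```text
time: 6.6
tool_pos: [0.516, -0.2922, 0.0549]
tool_rot: [3.141, -0.005, -0.164]
contact_force: [1.4, 6.0, 4.9]
opening: 0.0239
grip_force: 12.0
```

Run:
```python
from h import *
o=robot.observe();print(o["tool_pos"],o["tool_rot"],o["opening"],o["grip_force"],o["contact_force"])
# arc relative to the grasp, tool x = reader x, tool z = down
for a in np.radians(np.r_[8.2:98.5:10j, 98.55]):
    # lever angle above level
    a-=np.radians(8.2); print(round(np.degrees(a)),[round(7.8*(1-np.cos(a)),2),round(-7.8*np.sin(a),2)])
```

```text
[ 0.51603069 -0.29222046  0.05486377] [ 3.1414942  -0.00462614 -0.16445374] 0.02390804626418674 11.973294764757156 [1.41550615 5.96019605 4.93133601]
0 [np.float64(0.0), np.float64(-0.0)]
10 [np.float64(0.12), np.float64(-1.36)]
20 [np.float64(0.47), np.float64(-2.68)]
30 [np.float64(1.05), np.float64(-3.91)]
40 [np.float64(1.84), np.float64(-5.03)]
50 [np.float64(2.8), np.float64(-5.99)]
60 [np.float64(3.92), np.float64(-6.77)]
70 [np.float64(5.16), np.float64(-7.34)]
80 [np.float64(6.48), np.float64(-7.69)]
90 [np.float64(7.84), np.float64(-7.8)]
90 [np.float64(7.85), np.float64(-7.8)]
```

Grip holds at the 24 mm knob width. I'll lift it slowly along the 78 mm arc.

Request:
{"fn": "step_arm", "kwargs": {
  "increments": [
    {"delta_pos":[0,0,-0.4],"dr":[0,0,0],"fingers":0.8},
    {"delta_pos":[0.05,0,-0.9],"dr":[0,0,0],"fingers":0.8},
    {"delta_pos":[0.15,0,-1.65],"dr":[0,0,0],"fingers":0.8},
    {"delta_pos":[0.3,0,-2.3],"dr":[0,0,0],"fingers":0.8},
    {"delta_pos":[0.5,0,-2.95],"dr":[0,0,0],"fingers":0.8}
  ]
}}

```text
time: 7.22
tool_pos: [0.5207, -0.2929, 0.0837]
tool_rot: [-3.141, -0.004, -0.164]
contact_force: [2.5, 4.5, -2.4]
opening: 0.0239
grip_force: 12.0
```

Run:
```python
from h import *
o=robot.observe();p=o["tool_pos"];print(p,o["tool_rot"],o["opening"],o["grip_force"],o["contact_force"])
s=viewer.read_camera("scene");t=viewer.read_camera("top")
for n,im,b in(("top",t,(335,170,395,255)),("scene",s,(225,195,310,280))): print(n,blobs(im,"red",b,5))
for a in(10,20,30,40):
    a=np.radians(a);q=rd(.046-.078*np.cos(a),0,.07+.078*np.sin(a));print(q.round(4),proj("top",q).round(1),proj("scene",q).round(1))
```

```text
[ 0.52067209 -0.29288885  0.08373345] [-3.14133824 -0.00370511 -0.16410891] 0.02387150069382304 12.003472298383713 [ 2.48809065  4.5036156  -2.41011955]
top [([377.7, 247.6], [4, 2, 7])]
scene [([272.6, 222.7], [2, 4, 7])]
[ 0.5151 -0.292   0.0835] [365.1 227.9] [277.5 228.7]
[ 0.5186 -0.2926  0.0967] [365.7 226. ] [276.2 225. ]
[ 0.5242 -0.2935  0.109 ] [366.4 223.5] [274.1 221.8]
[ 0.5319 -0.2948  0.1201] [367.1 220.3] [271.4 219.2]
```

Request:
{"fn": "step_arm", "kwargs": {
  "increments": [
    {"delta_pos":[0.38,0,-0.86],"dr":[0,0,0],"fingers":0.8},
    {"delta_pos":[0.86,0,-1.68],"dr":[0,0,0],"fingers":0.8},
    {"delta_pos":[1.44,0,-2.44],"dr":[0,0,0],"fingers":0.8},
    {"delta_pos":[2.1,0,-3.12],"dr":[0,0,0],"fingers":0.8},
    {"delta_pos":[2.85,0,-3.7],"dr":[0,0,0],"fingers":0.8}
  ]
}}

```text
time: 7.95
tool_pos: [0.5484, -0.2973, 0.1211]
tool_rot: [-3.141, -0.003, -0.164]
contact_force: [1.8, 5.8, -4.0]
opening: 0.0235
grip_force: 12.0
```

Request:
{"fn": "step_arm", "kwargs": {
  "increments": [
    {"delta_pos":[0.8,0,-0.5],"dr":[0,0,0],"fingers":0.8},
    {"delta_pos":[1.67,0,-0.89],"dr":[0,0,0],"fingers":0.8},
    {"delta_pos":[2.58,0,-1.18],"dr":[0,0,0],"fingers":0.8},
    {"delta_pos":[3.52,0,-1.35],"dr":[0,0,0],"fingers":0.8},
    {"delta_pos":[4.47,0,-1.41],"dr":[0,0,0],"fingers":0.8}
  ]
}}

```text
time: 8.57
tool_pos: [0.5925, -0.3044, 0.1353]
tool_rot: [-3.141, -0.002, -0.164]
contact_force: [-0.3, 6.6, -1.6]
opening: 0.0242
grip_force: 12.0
```

Request:
{"fn": "step_arm", "kwargs": {
  "increments": [
    {"delta_pos":[0.4,0,0],"dr":[0,0,0],"fingers":0.8},
    {"delta_pos":[0.8,0,0.05],"dr":[0,0,0],"fingers":0.8},
    {"delta_pos":[1.1,0,0.08],"dr":[0,0,0],"fingers":0.8},
    {"delta_pos":[1.1,0,0.08],"dr":[0,0,0],"fingers":0.8},
    {"delta_pos":[1.1,0,0.08],"dr":[0,0,0],"fingers":0.8}
  ]
}}

```text
time: 9.2
tool_pos: [0.6034, -0.3061, 0.1346]
tool_rot: [-3.141, -0.003, -0.164]
contact_force: [0.6, 6.8, -0.6]
opening: 0.0236
grip_force: 12.0
```

Run:
```python
from h import *
o=robot.observe();p=o["tool_pos"];print(p,o["opening"],o["grip_force"],o["contact_force"],rd(.0577,0,.128))
s=viewer.read_camera("scene")
cv2.imwrite("pics/b2.png",cv2.resize(s[150:290,200:330],None,fx=4,fy=4,interpolation=2)[:,:,::-1])
```

```text
[ 0.60337881 -0.30610944  0.13458899] 0.023630054243647003 11.99982762336731 [ 0.57036797  6.75459872 -0.55007852] [ 0.60243518 -0.30636351  0.128     ]
```

View pics/b2.png

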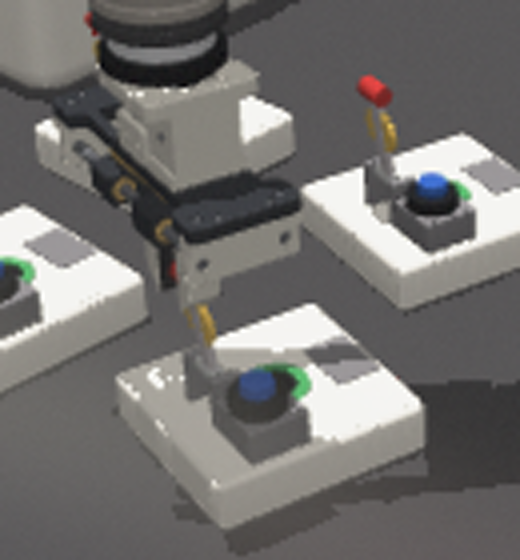

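The lever is upright in the gripper (disc at crop 200,325, knob held above it). I'll open and rise straight up.

Request:
{"fn": "step_arm", "kwargs": {
  "increments": [
    {"delta_pos":[0,0,0],"dr":[0,0,0],"fingers":0.4},
    {"delta_pos":[0,0,0],"dr":[0,0,0],"fingers":0},
    {"delta_pos":[0,0,0],"dr":[0,0,0],"fingers":-0.2},
    {"delta_pos":[0,0,0],"dr":[0,0,0],"fingers":-0.2},
    {"delta_pos":[0,0,-1],"dr":[0,0,0],"fingers":-0.2}
  ]
}}

```text
time: 9.88
tool_pos: [0.6029, -0.3075, 0.144]
tool_rot: [3.141, -0.003, -0.164]
contact_force: [-0.1, 0.2, -0.0]
opening: 0.0544
grip_force: 0.0
```

Request:
{"fn": "step_arm", "kwargs": {
  "increments": [
    {"delta_pos":[0,0,-2],"dr":[0,0,0],"fingers":-0.2},
    {"delta_pos":[0,0,-5],"dr":[0,0,0],"fingers":-0.2},
    {"delta_pos":[0,0,-9],"dr":[0,0,0],"fingers":-0.2},
    {"delta_pos":[-4,0,-11],"dr":[0,0,0],"fingers":-0.2},
    {"delta_pos":[-8,0,-11],"dr":[0,0,0],"fingers":-0.2}
  ]
}}

```text
time: 10.5
tool_pos: [0.524, -0.2947, 0.2569]
tool_rot: [3.138, -0.009, -0.164]
contact_force: [-0.1, -0.9, -0.4]
opening: 0.0549
grip_force: 0.0
```

Run:
```python
from h import *
s=viewer.read_camera("scene");t=viewer.read_camera("top");q=rd(.0577,0,.147)
for n,im,b in(("top",t,(335,170,395,255)),("scene",s,(225,205,310,280))):
    print(n,blobs(im,"red",b,5),proj(n,q).round(1))
o=robot.observe();print(o["tool_pos"],o["tool_rot"],o["qpos"].round(2),o["opening"],o["time"])
# rack outline from the top view, tube cap seen in both views
c=np.array([.5332,.2619]);y=np.radians(16.7)
u=np.array([-np.sin(y),np.cos(y)])
print("red hole by rack",c-.025*u)
for n,im,b in(("top",t,(185,205,205,232)),("scene",s,(430,325,450,350))): print(blobs(im,"red",b))
for e in((.540,.238),(.541,.2385)):
    print([proj(n,np.array([*e,z])).round(1).tolist() for n in("top","scene") for z in(.101,.112)])
```

```text
top [([378.2, 247.6], [3, 2, 5])] [371.6 195.7]
scene [([246.2, 218.9], [9, 9, 53])] [246.1 218.9]
[ 0.52102204 -0.29367035  0.25565251] [ 3.13985661 -0.00336035 -0.16547282] [-0.64  0.46  1.26 -0.    1.42  1.09] 0.055292745270701535 10.6
red hole by rack [0.54038401 0.23795444]
[([195.0, 218.0], [7, 5, 27])]
[([439.8, 337.2], [11, 14, 113])]
[[195.1, 218.4], [194.1, 217.6], [439.6, 337.3], [440.4, 333.4]]
[[195.0, 218.1], [194.0, 217.3], [439.5, 337.6], [440.4, 333.8]]
```

Lever knob is back at the up position (scene 246.2,218.9 against 246.1,218.9 predicted) and stays there with the gripper away. Next is the red tube. The rack geometry and triangulation agree on (0.5405, 0.238). In the top view the row is yellow (211,214), red (195,218), blue (179,222), green (163,227), and these are upright in the white rack left of the tray.

Run:
```python
from h import *
c=None
for x,y,z,p in((.527,-.115,.256,.51),(.535,.07,.256,1.19),(.5405,.238,.20,1.862)):
    c=go([x,y,z],down(p),c)
t=viewer.read_camera("top");s=viewer.read_camera("scene")
a=cv2.resize(t[190:260,145:240],None,fx=4,fy=4,interpolation=2);b=cv2.resize(s[310:410,385:510],(400,280),interpolation=2)
cv2.imwrite("pics/c2.png",np.hstack([a,b])[:,:,::-1])
```

```text
delta [-2.35, -17.72, -0.07] dr [0.16, -0.15, -38.7]
delta [9.73, -15.76, -0.0] dr [0.0, 0.0, -38.96]
delta [15.8, -5.73, 5.6] dr [-0.0, 0.0, -38.5]
```

View pics/c2.png

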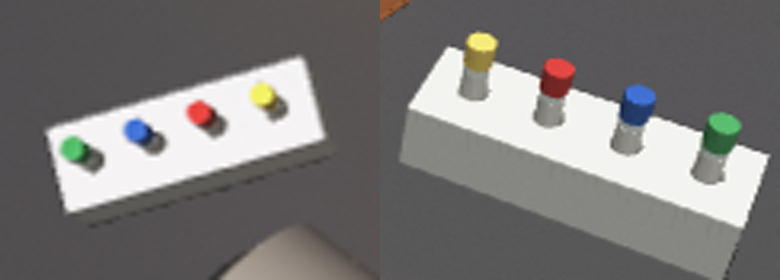

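The red cap is second from the yellow end of the rack (crop 200,115 and 557,77), as measured. Moving there now.

Request:
{"fn": "step_arm", "kwargs": {
  "increments": [
    {"delta_pos":[-0.4,-3,0],"dr":[0,0,-7],"fingers":-0.3},
    {"delta_pos":[-0.8,-6.5,0],"dr":[0,0,-15],"fingers":-0.3},
    {"delta_pos":[-1.4,-10.2,0],"dr":[0,0,-23],"fingers":-0.3},
    {"delta_pos":[-1.9,-14,0],"dr":[0.1,-0.1,-31],"fingers":-0.3},
    {"delta_pos":[-2.35,-17.7,0],"dr":[0.2,-0.2,-38.7],"fingers":-0.3}
  ]
}}

```text
time: 11.32
tool_pos: [0.5312, -0.1146, 0.2539]
tool_rot: [-3.142, -0.001, 0.516]
contact_force: [0.6, 0.3, 0.1]
opening: 0.0599
grip_force: 0.0
```

Request:
{"fn": "step_arm", "kwargs": {
  "increments": [
    {"delta_pos":[2,-3.2,0],"dr":[0,0,-8],"fingers":-0.3},
    {"delta_pos":[3.9,-6.3,0],"dr":[0,0,-16],"fingers":-0.3},
    {"delta_pos":[5.8,-9.5,0],"dr":[0,0,-23.5],"fingers":-0.3},
    {"delta_pos":[7.8,-12.6,0],"dr":[0,0,-31],"fingers":-0.3},
    {"delta_pos":[9.7,-15.8,0],"dr":[0,0,-39],"fingers":-0.3}
  ]
}}

```text
time: 11.95
tool_pos: [0.5385, 0.0711, 0.254]
tool_rot: [3.141, -0.001, 1.197]
contact_force: [-0.1, 0.7, 0.3]
opening: 0.0592
grip_force: 0.0
```

Request:
{"fn": "step_arm", "kwargs": {
  "increments": [
    {"delta_pos":[4,-1.4,0],"dr":[0,0,-9],"fingers":-0.3},
    {"delta_pos":[8,-2.9,1],"dr":[0,0,-18],"fingers":-0.3},
    {"delta_pos":[12,-4.3,3],"dr":[0,0,-27],"fingers":-0.3},
    {"delta_pos":[15.8,-5.7,5],"dr":[0,0,-36],"fingers":-0.3},
    {"delta_pos":[15.8,-5.7,5.6],"dr":[0,0,-38.5],"fingers":-0.3}
  ]
}}

```text
time: 12.58
tool_pos: [0.5426, 0.2408, 0.1961]
tool_rot: [-3.14, -0.001, 1.87]
contact_force: [0.1, -0.7, -0.5]
opening: 0.0598
grip_force: 0.0
```

Run:
```python
from h import *
viewer.read_camera("top");viewer.read_camera("top")
o=robot.observe();print(o["tool_pos"],o["tool_rot"],o["qpos"].round(2),o["qvel"].round(3),o["opening"],o["time"])
c=go([.5405,.238,.082],down(1.862))
```

```text
[0.54291049 0.23870176 0.19673411] [-3.14021719e+00 -6.59876286e-04  1.86589910e+00] [ 0.28  0.49  1.37  0.    1.28 -0.01] [-0.023 -0.024 -0.006 -0.001  0.009  0.037] 0.0593162138686851 12.675
delta [-0.0, -0.24, 11.47] dr [-0.08, -0.04, 0.22]
```

Request:
{"fn": "step_arm", "kwargs": {
  "increments": [
    {"delta_pos":[0,-0.2,3],"dr":[0,0,0.2],"fingers":-0.3},
    {"delta_pos":[0,-0.2,6.5],"dr":[0,0,0.2],"fingers":-0.3},
    {"delta_pos":[0,-0.2,9.5],"dr":[0,0,0.2],"fingers":-0.3},
    {"delta_pos":[0,-0.2,11.3],"dr":[0,0,0.2],"fingers":-0.3},
    {"delta_pos":[0,-0.2,11.3],"dr":[0,0,0.2],"fingers":-0.3}
  ],
  "newtons": 12
}}

```text
time: 13.3
tool_pos: [0.5408, 0.2365, 0.0841]
tool_rot: [-3.14, -0.001, 1.859]
contact_force: [-0.3, 0.5, 0.7]
opening: 0.0597
grip_force: 0.0
```

Run:
```python
from h import *
viewer.read_camera("top");viewer.read_camera("top")
o=robot.observe();print(o["tool_pos"],o["tool_rot"],o["contact_force"],o["time"])
c=go([.5405,.238,.082],down(1.862))
```

```text
[0.54173825 0.2369137  0.0858978 ] [ 3.13977478e+00 -6.61694591e-04  1.85930157e+00] [-1.00740371 -1.09032765 -0.30316386] 13.4
delta [0.14, -0.09, 0.39] dr [0.1, -0.04, -0.15]
```

Request:
{"fn": "step_arm", "kwargs": {
  "increments": [
    {"delta_pos":[0.1,-0.05,0.2],"dr":[0,0,0],"fingers":0.2},
    {"delta_pos":[0.1,-0.05,0.2],"dr":[0,0,0],"fingers":0.5},
    {"delta_pos":[0.1,-0.05,0.2],"dr":[0,0,0],"fingers":0.8},
    {"delta_pos":[0.1,-0.05,0.2],"dr":[0,0,0],"fingers":0.9},
    {"delta_pos":[0.1,-0.05,0.2],"dr":[0,0,0],"fingers":0.9}
  ],
  "newtons": 15
}}

```text
time: 14.02
tool_pos: [0.5399, 0.2377, 0.0831]
tool_rot: [3.141, -0.001, 1.86]
contact_force: [-0.5, 0.2, 0.8]
opening: 0.0183
grip_force: 15.0
```

Request:
{"fn": "step_arm", "kwargs": {
  "increments": [
    {"delta_pos":[0.1,-0.05,0.2],"dr":[0,0,0],"fingers":0.9},
    {"delta_pos":[0,0,-0.5],"dr":[0,0,0],"fingers":0.9},
    {"delta_pos":[0,0,-1.5],"dr":[0,0,0],"fingers":0.9},
    {"delta_pos":[0,0,-2.5],"dr":[0,0,0],"fingers":0.9},
    {"delta_pos":[0,0,-3.5],"dr":[0,0,0],"fingers":0.9}
  ]
}}

```text
time: 14.65
tool_pos: [0.5399, 0.2376, 0.1187]
tool_rot: [3.141, -0.001, 1.86]
contact_force: [-0.6, -0.2, -0.4]
opening: 0.0186
grip_force: 15.0
```

Held (opening 18.5 mm ≈ cap). Lifting clear.

Request:
{"fn": "step_arm", "kwargs": {
  "increments": [
    {"delta_pos":[0,0,-2.5],"dr":[0,0,0],"fingers":0.9},
    {"delta_pos":[0,0,-6],"dr":[0,0,0],"fingers":0.9},
    {"delta_pos":[0,0,-10],"dr":[0,0,0],"fingers":0.9},
    {"delta_pos":[0,0,-14],"dr":[0,0,0],"fingers":0.9},
    {"delta_pos":[0,0,-15.5],"dr":[0,0,0],"fingers":0.9}
  ]
}}

```text
time: 15.28
tool_pos: [0.5406, 0.2378, 0.2759]
tool_rot: [3.137, -0.001, 1.86]
contact_force: [-0.3, -0.3, -0.2]
opening: 0.0184
grip_force: 15.0
```

Run:
```python
from h import *
s=viewer.read_camera("scene");t=viewer.read_camera("top")
o=robot.observe();p=o["tool_pos"];print(p,o["tool_rot"],o["opening"],o["grip_force"],o["time"])
for n in("scene","top"):print(n,[proj(n,p+[0,0,d]).round(1).tolist() for d in(.029,.018,-.073)])
q=proj("scene",p-[0,0,.02]).astype(int);x0,y0=max(q[0]-75,0),max(q[1]-70,0);cv2.imwrite("pics/d1.png",cv2.resize(s[y0:y0+140,x0:x0+150],None,fx=4,fy=4,interpolation=2)[:,:,::-1]);print(x0,y0)
c=None
for x,y in((.541,.10),(.543,-.10),(.5455,-.297)): c=go([x,y,.272],down(1.862),c)
```

```text
[0.5403203  0.23764554 0.27428689] [ 3.13872223e+00 -6.27687067e-04  1.86030902e+00] 0.018698442743045565 14.999877959489822 15.375
scene [[457.3, 256.3], [456.2, 261.3], [447.6, 299.8]]
top [[174.2, 202.4], [175.5, 203.4], [185.6, 211.0]]
377 207
delta [-13.21, -3.87, 0.21] dr [0.16, -0.04, -0.1]
delta [-19.22, -5.55, -0.0] dr [0.0, 0.0, 0.0]
delta [-18.94, -5.42, -0.0] dr [0.0, 0.0, 0.0]
```

View pics/d1.png

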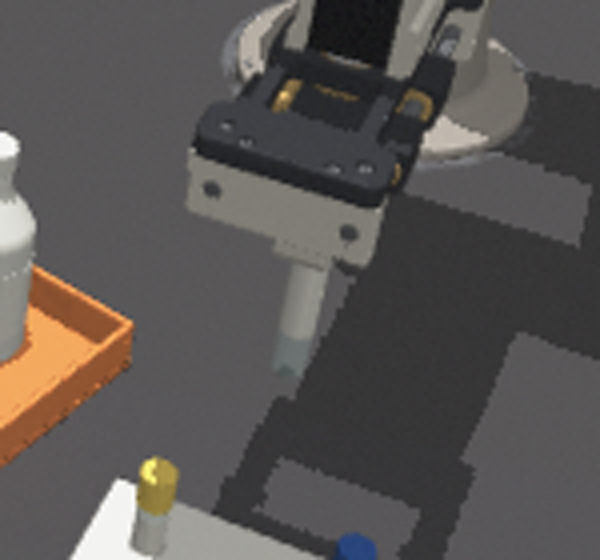

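The tube hangs upright from the gripper, its bottom at about pixel (448,302) as predicted. Now I'll carry it over the bottles.

Request:
{"fn": "step_arm", "kwargs": {
  "increments": [
    {"delta_pos":[-1,-0.3,0],"dr":[0,0,0],"fingers":0.9},
    {"delta_pos":[-3,-0.9,0],"dr":[0,0,0],"fingers":0.9},
    {"delta_pos":[-6,-1.8,0],"dr":[0,0,0],"fingers":0.9},
    {"delta_pos":[-9.6,-2.8,0],"dr":[0,0,0],"fingers":0.9},
    {"delta_pos":[-13.2,-3.9,0],"dr":[0,0,0],"fingers":0.9}
  ]
}}

```text
time: 16.0
tool_pos: [0.5395, 0.0974, 0.2718]
tool_rot: [-3.14, -0.001, 1.86]
contact_force: [0.5, 0.7, -0.6]
opening: 0.0188
grip_force: 15.0
```

Request:
{"fn": "step_arm", "kwargs": {
  "increments": [
    {"delta_pos":[-3.8,-1.1,0],"dr":[0,0,0],"fingers":0.9},
    {"delta_pos":[-7.6,-2.2,0],"dr":[0,0,0],"fingers":0.9},
    {"delta_pos":[-11.4,-3.3,0],"dr":[0,0,0],"fingers":0.9},
    {"delta_pos":[-15.2,-4.4,0],"dr":[0,0,0],"fingers":0.9},
    {"delta_pos":[-19.2,-5.5,0],"dr":[0,0,0],"fingers":0.9}
  ]
}}

```text
time: 16.62
tool_pos: [0.5411, -0.1023, 0.2717]
tool_rot: [-3.14, -0.002, 1.859]
contact_force: [0.5, 0.9, 0.5]
opening: 0.0185
grip_force: 15.0
```

Request:
{"fn": "step_arm", "kwargs": {
  "increments": [
    {"delta_pos":[-3.8,-1.1,0],"dr":[0,0,0],"fingers":0.9},
    {"delta_pos":[-7.6,-2.2,0],"dr":[0,0,0],"fingers":0.9},
    {"delta_pos":[-11,-3.2,0],"dr":[0,0,0],"fingers":0.9},
    {"delta_pos":[-14,-4,0],"dr":[0,0,0],"fingers":0.9},
    {"delta_pos":[-16,-4.6,0],"dr":[0,0,0],"fingers":0.9}
  ]
}}

```text
time: 17.25
tool_pos: [0.5426, -0.2685, 0.2715]
tool_rot: [-3.14, -0.002, 1.858]
contact_force: [0.7, 0.6, 0.5]
opening: 0.0185
grip_force: 15.0
```

Run:
```python
from h import *
ps=[]
for i in range(4):viewer.read_camera("top");ps.append(robot.observe()["tool_pos"])
print(np.round(ps,4));print(robot.observe()["grip_force"],robot.observe()["time"],robot.observe()["tool_rot"])
c=go([.5455,-.297,.20],down(1.862));go([.5455,-.297,.124],down(1.862),c)
```

```text
[[ 0.5426 -0.2705  0.2715]
 [ 0.5429 -0.2686  0.2716]
 [ 0.5432 -0.267   0.2719]
 [ 0.5434 -0.2661  0.2722]]
14.99998927116394 17.45 [-3.14124713e+00 -1.87505675e-03  1.85966475e+00]
delta [-3.04, -0.68, 7.21] dr [-0.02, -0.11, -0.13]
delta [-0.0, -0.0, 7.6] dr [0.0, 0.0, 0.0]
```

Request:
{"fn": "step_arm", "kwargs": {
  "increments": [
    {"delta_pos":[-1.5,-0.3,0],"dr":[0,0,0],"fingers":0.9},
    {"delta_pos":[-2.8,-0.6,0],"dr":[0,0,0],"fingers":0.9},
    {"delta_pos":[-3.0,-0.7,0],"dr":[0,-0.1,-0.1],"fingers":0.9},
    {"delta_pos":[-3.0,-0.7,2],"dr":[0,-0.1,-0.1],"fingers":0.9},
    {"delta_pos":[-3.0,-0.7,4],"dr":[0,-0.1,-0.1],"fingers":0.9}
  ]
}}

```text
time: 18.08
tool_pos: [0.5458, -0.297, 0.2323]
tool_rot: [3.141, 0.001, 1.862]
contact_force: [-0.1, 0.5, -0.2]
opening: 0.0184
grip_force: 15.0
```

Request:
{"fn": "step_arm", "kwargs": {
  "increments": [
    {"delta_pos":[0,0,2],"dr":[0,0,0],"fingers":0.9},
    {"delta_pos":[0,0,3.2],"dr":[0,0,0],"fingers":0.9},
    {"delta_pos":[0,0,3.2],"dr":[0,0,0],"fingers":0.9},
    {"delta_pos":[0,0,3.2],"dr":[0,0,0],"fingers":0.9},
    {"delta_pos":[0,0,3.2],"dr":[0,0,0],"fingers":0.9}
  ]
}}

```text
time: 18.7
tool_pos: [0.5461, -0.2973, 0.2016]
tool_rot: [3.14, 0.002, 1.862]
contact_force: [0.2, -0.6, 0.5]
opening: 0.0184
grip_force: 15.0
```

Run:
```python
from h import *
ps=[]
for i in range(4):s=viewer.read_camera("scene");ps.append(robot.observe()["tool_pos"])
print(np.round(ps,4));print(robot.observe()["time"])
c=go([.5455,-.297,.135],down(1.862));go([.5455,-.297,.124],down(1.862),c)
```

```text
[[ 0.546  -0.2972  0.2014]
 [ 0.5459 -0.2972  0.2013]
 [ 0.5459 -0.2972  0.2011]
 [ 0.5459 -0.2972  0.201 ]]
18.9
delta [0.04, -0.03, 6.6] dr [0.03, 0.09, 0.0]
delta [-0.0, -0.0, 1.1] dr [0.0, 0.0, 0.0]
```

Request:
{"fn": "step_arm", "kwargs": {
  "increments": [
    {"delta_pos":[0,0,1.5],"dr":[0,0,0],"fingers":0.9},
    {"delta_pos":[0,0,3.3],"dr":[0,0,0],"fingers":0.9},
    {"delta_pos":[0,0,5],"dr":[0,0,0],"fingers":0.9},
    {"delta_pos":[0,0,6.2],"dr":[0,0,0],"fingers":0.9},
    {"delta_pos":[0,0,7],"dr":[0,0,0],"fingers":0.9}
  ]
}}

```text
time: 19.52
tool_pos: [0.5455, -0.297, 0.1295]
tool_rot: [-3.141, 0.0, 1.862]
contact_force: [0.7, 0.7, -0.2]
opening: 0.0186
grip_force: 15.0
```

Request:
{"fn": "step_arm", "kwargs": {
  "increments": [
    {"delta_pos":[0,0,0.2],"dr":[0,0,0],"fingers":0.9},
    {"delta_pos":[0,0,0.4],"dr":[0,0,0],"fingers":0.9},
    {"delta_pos":[0,0,0.5],"dr":[0,0,0],"fingers":0.9},
    {"delta_pos":[0,0,0.5],"dr":[0,0,0],"fingers":0.9},
    {"delta_pos":[0,0,0.5],"dr":[0,0,0],"fingers":0.9}
  ]
}}

```text
time: 20.15
tool_pos: [0.5458, -0.2972, 0.1258]
tool_rot: [3.141, 0.001, 1.862]
contact_force: [1.2, 0.4, 0.2]
opening: 0.0186
grip_force: 15.0
```

Run:
```python
from h import *
ps=[]
for i in range(3):s=viewer.read_camera("scene");ps.append(robot.observe()["tool_pos"])
t=viewer.read_camera("top")
print(np.round(ps,4));o=robot.observe();print(o["time"],o["grip_force"],o["contact_force"],o["tool_rot"])
b=rd(0,0,.051)
for n in("scene","top"): print(n,[proj(n,q).round(1).tolist() for q in(rd(0,0,.041),b,b+[0,0,.08])])
print(blobs(s,"red",(225,205,310,280)),blobs(s,"green",(250,230,300,262),4))
a=cv2.resize(s[190:280,225:315],None,fx=6,fy=6,interpolation=2);cv2.imwrite("pics/e1.png",a[:,:,::-1])
go([.5455,-.297,.124],down(1.862))
```

```text
[[ 0.5458 -0.2972  0.1258]
 [ 0.5458 -0.2972  0.1258]
 [ 0.5458 -0.2972  0.1258]]
20.35 14.99997764825821 [-0.23172599 -0.67636249 -1.28802698] [3.14142553e+00 1.16725187e-03 1.86205457e+00]
scene [[268.3, 245.3], [268.1, 242.3], [266.5, 217.3]]
top [[365.3, 221.2], [365.6, 220.6], [368.2, 215.2]]
[([268.0, 213.3], [3, 10, 29]), ([246.2, 218.9], [9, 9, 53])] [([274.0, 243.7], [4, 5, 7])]
delta [0.02, -0.02, 0.17] dr [0.01, 0.07, 0.0]
```

View pics/e1.png

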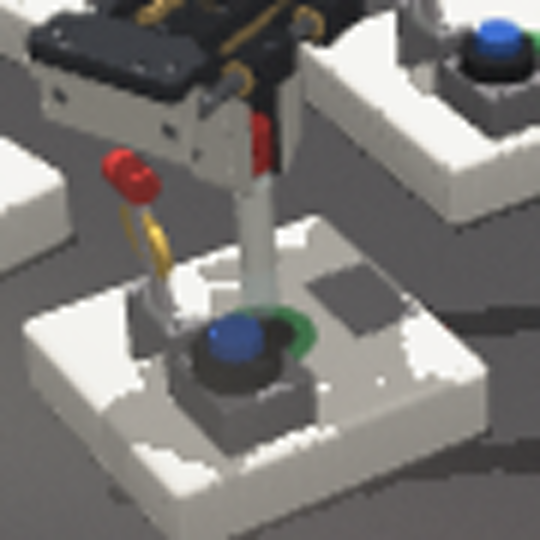

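The tube hangs upright with its axis at pixel x ≈ 268 (268.1 predicted). The lever is up (246,219) and the bottom is about 12 mm above the window, so I'll lower it 1.5 mm and settle.

Request:
{"fn": "step_arm", "kwargs": {
  "increments": [
    {"delta_pos":[0,0,0.1],"dr":[0,0,0],"fingers":0.9},
    {"delta_pos":[0,0,0.15],"dr":[0,0,0],"fingers":0.9},
    {"delta_pos":[0,0,0.15],"dr":[0,0,0],"fingers":0.9},
    {"delta_pos":[0,0,0.15],"dr":[0,0,0],"fingers":0.9},
    {"delta_pos":[0,0,0.15],"dr":[0,0,0],"fingers":0.9}
  ]
}}

```text
time: 20.98
tool_pos: [0.5458, -0.2972, 0.1241]
tool_rot: [3.141, 0.001, 1.862]
contact_force: [0.2, -0.1, -0.2]
opening: 0.0183
grip_force: 15.0
```

Request:
{"fn": "step_arm", "kwargs": {
  "increments": [
    {"delta_pos":[0,0,0],"dr":[0,0,0],"fingers":0.9},
    {"delta_pos":[0,0,0],"dr":[0,0,0],"fingers":0.9},
    {"delta_pos":[0,0,0],"dr":[0,0,0],"fingers":0.9},
    {"delta_pos":[0,0,0],"dr":[0,0,0],"fingers":0.9},
    {"delta_pos":[0,0,0],"dr":[0,0,0],"fingers":0.9}
  ]
}}

```text
time: 21.6
tool_pos: [0.5458, -0.2971, 0.1242]
tool_rot: [3.141, 0.001, 1.862]
contact_force: [1.0, 0.3, -0.9]
opening: 0.0182
grip_force: 15.0
```

Run:
```python
from h import *
s=viewer.read_camera("scene");t=viewer.read_camera("top")
print(blobs(s,"red",(225,205,310,280)),[blobs(s,c,(290,230,510,405))[0] for c in("blue","green","yellow")],blobs(s,"red",(340,260,375,290)),blobs(t,"blue",(150,175,298,272)))
o=robot.observe();print(o["tool_pos"],o["qvel"].round(4),o["grip_force"])
print(robot.hand_in())
```

```text
[([268.1, 213.5], [4, 10, 28]), ([246.2, 218.9], [9, 9, 53])] [([330.7, 310.6], [24, 18, 330]), ([491.1, 357.1], [12, 15, 126]), ([415.8, 327.9], [11, 13, 106])] [([357.7, 273.5], [11, 12, 110])] [([264.4, 190.8], [16, 16, 197]), ([179.2, 222.3], [6, 6, 26])]
[ 0.54577368 -0.29714915  0.12413518] [-0.0001 -0.0009 -0.0001  0.     -0.0002  0.0006] 14.999952614307404
the job is handed in; nothing more can be done
None
```

The job is handed in at about 22 s: I pressed the test button, the lever dropped, and I lifted it until it stayed up; the red-capped tube is now held still and upright about 1 cm above the window by measurement, and the bottles I rechecked and the other tubes have not moved.

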